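Post a returned carton through the sprung flap of the returns box

TASK

The small carton lying on the feed ledge of the grey returns box has to go into the box. Without picking it up, push the sprung flap in with one finger ahead of the carton, and while that finger keeps the flap open push the carton gently off the end of the ledge with the other so that it drops inside; then let the flap spring shut. Do not force the flap with the carton itself, do not squeeze or lift the carton, and leave the two spray cans and the tub that stand near it where they are.

Things in the scene. Friction and masses are not known exactly. Their poses are not given: they have to be found in the camera images.
- returns_box: Grey steel returns box, bolted down, 128 mm wide. Its +x: level direction in which things are pushed in; +z up. Origin: on the table, straight below the middle of the lip. Feed ledge x = -130 to 0 mm, top 120 mm above the table; sides turned up 12 mm, lane 117 mm wide. Flap from the lip (x 0) up to its hinge (x 115, z 170); thin cheeks beside it, no higher. Back wall x 170, z 152.
- flap (a joint): Flap angle, rad: 0 shut, grows as its lower edge goes inward and down; stop at 1.3. A spring shuts it: 0.32 N m when shut, 0.5 at 1 rad (3 to 15 N at a fingertip); the carton's weight does not open it. A finger moving level in +x just above the ledge rides onto the flap and swings it in. At 0.9 rad its lower edge is about 80 mm beyond the lip and 70 mm below it.
- flap_hinge (a point): Middle of the flap's hinge line, 115 mm ahead of the lip and 50 mm above it; the hinge line runs along the returns box's y.
- flap_edge (a point): Middle of the flap's free lower edge, 110 mm wide; when shut it lies at the lip, level with the ledge. The flap is a 3 mm sheet, 125 mm from hinge to edge, with a thin black rubber pad to push on.
- box_lip (a point): Middle of the lip, on the top face of the ledge at its inner end: x = 0, y = 0, z = 120 mm of the returns box.
- carton: Small card box of screws, about 50 mm (its x) by 75 mm (its y) by 30 mm high, 0.2 to 0.4 kg, lying flat on the ledge with its x roughly along the lane (within 0.2 rad). Origin: centre of its underside. At the start its front face is 10 to 45 mm short of the lip.
- aerosol_7: Aerosol can standing on the table, 65 mm across, 201 mm high; a bystander. Origin: centre of its underside.
- aerosol_8: Aerosol can standing on the table, 65 mm across, 204 mm high; a bystander. Origin: centre of its underside.
- tub_11: Round tub with a dark lid on the table, 101 mm across, 73 mm high; a bystander. Origin: centre of its underside.
- box_floor (a point): Middle of the inner floor of the returns box, 4 mm above the table. Inside it is empty, x -7 to 167 mm, y -61 to 61 mm of the box's frame; the side wall at y = -64 has a clear window.
- carton_mid (a point): Centre of the carton, 15 mm above its underside.

How it is judged (in metres and radians):
On the way, in this order (a step that is already met when the one before it is completed fails the run):
1. a finger holds the flap in (0.2 rad or more) while the carton still rests on the ledge, clear of the flap (value of joint flap above 0.2 rad and contact force between the fingers and flap above 0.5 N and contact force between carton and flap below 0.1 N and x of carton in the frame of returns_box below 0 m and z of carton in the frame of returns_box above 0.112 m), for 0.1 s.
2. the carton has dropped through while a finger still holds the flap in (value of joint flap above 0.2 rad and contact force between the fingers and flap above 0.5 N and x of carton_mid in the frame of returns_box above 0 m and z of carton_mid in the frame of returns_box below 0.085 m), for 0.1 s.
At the end, for the whole second after the job is handed in: The carton lies at rest inside the returns box (its centre between the four walls and less than 85 mm above the table) and the flap is shut (under 0.05 rad) (x of carton_mid in the frame of returns_box between 0 and 0.168 m and y of carton_mid in the frame of returns_box between -0.062 and 0.062 m and z of carton_mid in the frame of returns_box below 0.085 m and linear speed of carton below 0.02 m/s and value of joint flap below 0.05 rad); the robot touches nothing.
It fails at once if the carton is pushed against the flap while that is less than 0.15 rad open (contact force between carton and flap above 2 N and value of joint flap below 0.15 rad).
It fails at once if the carton is lifted more than 20 mm off the ledge (z of carton in the frame of returns_box above 0.14 m).
It fails at once if the carton is squeezed or rammed with more than 20 N (contact force between the fingers and carton above 20 N).
It fails at once if a bystander is moved more than 20 mm (distance of any of aerosol_7, aerosol_8, tub_11 from where it was at the start of the episode above 0.02 m).
It also fails if it takes over 32 s, if anything falls off the work surface, if the arm or the gripper's body presses on something with over 40 N, if the wrist force passes 120 N, or if a joint passes its speed limit or range.

ROBOT

A 6-joint arm with a two-finger parallel gripper is mounted at the origin on a cart in front of the work surface, level with it; the furniture and walls round the work are solid. World frame = base frame: x ahead of the robot, y to its left, z up, the work surface at z = 0. Lengths are in mm, angles in rad, forces in N, time in s.
With the tool pointing down it reaches from about 350 to 775 mm from the base axis. Payload 7.3 kg.
Tool frame: the origin (TCP) lies at the very end of the fingers, on their centre line; the grasp point (between the pads) lies 19 mm behind it; z points along the fingers, y is the line along which they close (so a half turn about z gives the same grasp; the last joint's range is limited). The gripper opens to 92 mm and grips with 3 to 60 N. Pads are 19 mm wide; open, the fingers measure 130 mm over their backs; the gripper's body (75 mm by 190 mm) begins 47 mm behind the grasp point.
Start: joints at [-1.414, 0.342, 1.524, -0, 1.275, -0.146], TCP at [156.574, -501.128, 226.741] pointing down, gripper open.
Joint ranges: [-2.53, 2.53], [-0.77, 2.02], [0.04, 2.7], [-1, 4.14], [0.28, 2.66], [-3.11, 3.11]. Speed limits (rad/s): [2.57, 2.57, 3.14, 3.14, 3.14, 3.14].

INTERFACE

Orientations are given as [roll, pitch, yaw] about the fixed x, y, z axes, in that order (R = Rz(yaw) Ry(pitch) Rx(roll)).
In Python, from plant import * gives the robot as it stands.
- The arm moves only by the tool arm_command, never from a script. Its arguments are lists of equal length, an entry for each row: "gripper": the finger opening in mm, from 0 to 91.8; "dp": the shift along the tool's x, y, z in units of 25 mm (1.0 is 25 mm), a list of three; "twist": the turn about the tool's z in units of 5 degrees (1.0 is 5 degrees). A call has exactly 5 rows; each row shifts and turns the commanded pose from where the row before left it, along the tool's axes as they then stand; what a row does not reach is not made up. A row lasts 1/8 s, in which the tool goes at most 62.5 mm and 10.7 degrees, less where a joint would pass 70% of its speed; a pose out of reach is approached as far as the arm can. A call is refused whole if a number of a shift passes 1 or a number of a turn 1, either way. A call with a gripper value outside its range is refused whole. The fingers move at their own pace and stop on an object; the grip force is fixed at half the most. Time passes only in rows, so rows that do not move let the fingers close, or fill a call up. It gives the time, the measured TCP pose, the force, the opening and the grip force at its end, in the units of the state.
- get_obs(): the state, without advancing time (a new reading comes with each control period).
- capture(name): name is "scene" or "top" or "wrist"; returns the picture (420x560x3 uint8, red, green, blue); there is no depth.
- get_calibration(name): a dict with "mtx" (3x3 intrinsics, pixels), "dist_coeffs" ([k1, k2, p1, p2, k3] as OpenCV has them; the pictures are not rectified), "position" and "attitude" of the camera in the world; the wrist camera has in their place "mount" (4x4, takes a point from camera to tool coordinates, whose origin is the TCP and whose axes are the flange's). Camera axes: x right, y down, z forward; pixel columns grow to the right and rows downward; lengths in mm; the calibration is good to about 2 mm. A picture is of the moment at which its call begins: read the wrist's pose just before it. get_calibration takes no time and is no camera call.
- close_job(): hands the job in; it is judged then, once.
The state is a dict: "time": time; "joint_positions": joint angles; "dq": joint speeds; "tau": joint torques, N m; "tool_pos": TCP position; "tcp_rot": TCP orientation; "contact_force": force on the tool from outside, world axes, zero at the start; "moment": the same for the moment, N m; "grip_width": finger opening in mm; "finger_force": force on a finger pad.
Only numpy, scipy, OpenCV 4.12 (cv2) and the standard library are available. Lean on these libraries where they do the work, as an engineer would, in place of code of your own. Each camera call takes 0.05 s, during which the arm holds its last target. There are 200 camera calls.

## Working session

There is one attempt and no reset: what is moved stays moved. The work goes in short steps, Python scripts to look and compute and a tool call to move; the robot and the scene stay as the last step left them, time stands still between calls to the robot, and variables do not carry over. Pictures are saved under pics/ and viewed, at most 10 in all, crops included, and the job is handed in when it is done.

Besides the shell and the picture viewer there is one more tool, called after "Emit:" as name(argument=value, ...) on one line, values as JSON. arm_command: Moves the arm, as the interface text tells. Its arguments: {"type":"object","properties":{"gripper":{"type":"array"},"dp":{"type":"array"},"twist":{"type":"array"}},"required":["gripper","dp","twist"]}

```bash
mkdir -p pics; ls; python3 - <<'E'
from plant import *
import cv2
o=get_obs();print(o)
for n in("scene","top"):
    c=get_calibration(n);print(n,c)
    cv2.imwrite(f"pics/{n}0.png",cv2.cvtColor(capture(n),cv2.COLOR_RGB2BGR))
print(get_calibration("wrist"))
E
```

```text
pics
{'time': 0.0, 'joint_positions': array([-1.41399949e+00,  3.42687176e-01,  1.52501446e+00,  1.69566180e-05,
        1.27537648e+00, -1.45997783e-01]), 'dq': array([ 0.00033472, -0.00063054, -0.00062549,  0.00011026, -0.0019305 ,
        0.00114384]), 'tau': array([-1.48099913e-03, -4.31247139e+01, -2.44220710e+01,  7.14990450e-02,
        5.59742725e-02, -1.25500501e-04]), 'tool_pos': array([ 156.51354573, -500.70948199,  226.06429479]), 'tcp_rot': array([-3.14012535e+00, -2.32146983e-04,  3.02789502e-01]), 'contact_force': array([ 0.31410857, -0.02745395,  0.69554942]), 'moment': array([-0.03693129,  0.03821017, -0.02490226]), 'finger_force': 0.0, 'grip_width': 91.74653073394413}
scene {'mtx': array([[514.66508135,   0.        , 272.32316117],
       [  0.        , 514.66508135, 215.96724553],
       [  0.        ,   0.        ,   1.        ]]), 'dist_coeffs': array([-0.00297499,  0.        ,  0.        ,  0.        ,  0.        ]), 'position': array([-66.6353098 , 766.73464501, 740.9744874 ]), 'attitude': array([-2.05512925, -0.02085936, -2.5694693 ])}
top {'mtx': array([[446.
[... 260 characters left out ...]
3833,   28.84324413, 1126.03512888]), 'attitude': array([-2.65591364, -0.00944656, -1.96533235])}
{'mtx': array([[363.52269443,   0.        , 276.1573931 ],
       [  0.        , 363.52269443, 203.08246882],
       [  0.        ,   0.        ,   1.        ]]), 'dist_coeffs': array([-0.02952305,  0.        ,  0.        ,  0.        ,  0.        ]), 'mount': array([[ 7.74869168e-04, -9.55827287e-01, -2.93927876e-01,
         8.06951576e+01],
       [ 9.99999385e-01,  9.73768375e-04, -5.30353550e-04,
         4.34315119e-01],
       [ 7.93144066e-04, -2.93927285e-01,  9.55827454e-01,
        -1.57645411e+02],
       [ 0.00000000e+00,  0.00000000e+00,  0.00000000e+00,
         1.00000000e+00]])}
```

View pics/scene0.png

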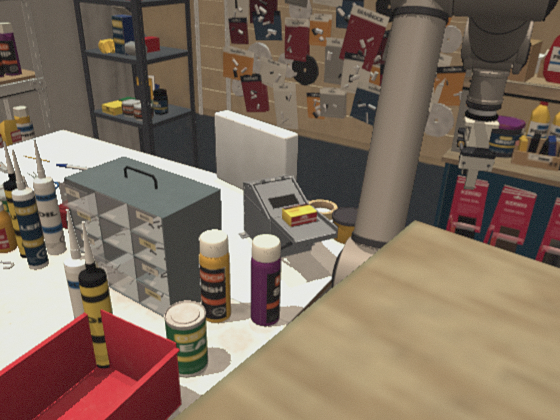

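View pics/top0.png

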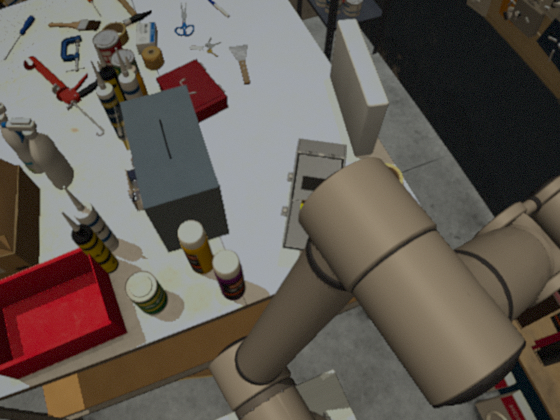

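```bash
cat > h.py <<'E'
import numpy as np, cv2
from scipy.spatial.transform import Rotation as Ro
from plant import *
def ray(n,px,obs=None):
    c=get_calibration(n)
    p=cv2.undistortPoints(np.array([[px]],float),c["mtx"],c["dist_coeffs"])[0,0]
    d=np.array([p[0],p[1],1.])
    if n=="wrist":
        M=c["mount"];R=Ro.from_euler("xyz",obs["tcp_rot"]).as_matrix()
        return R@M[:3,3]+obs["tool_pos"], R@M[:3,:3]@d
    return c["position"],Ro.from_euler("xyz",c["attitude"]).as_matrix()@d
def at(n,px,z,obs=None):
    o,d=ray(n,px,obs); return o+d*(z-o[2])/d[2]
E
python3 - <<'E'
from h import *
im=cv2.imread("pics/scene0.png")
cv2.imwrite("pics/s_crop.png",cv2.resize(im[165:265,230:363],None,fx=6,fy=6,interpolation=cv2.INTER_CUBIC))
t=cv2.imread("pics/top0.png")
cv2.imwrite("pics/t_crop.png",cv2.resize(t[130:260,270:420],None,fx=4,fy=4,interpolation=cv2.INTER_CUBIC))
print("purple",at("scene",(266,320),0),"orange",at("scene",(214,314),0),at("top",(228,259),200),at("top",(192,230),200))
E
```

```text
purple [424.41310714   1.739775     0.        ] orange [533.26710592  50.38543388   0.        ] [436.05910322 -12.4787195  200.        ] [533.76596168  40.11134917 200.        ]
```

View pics/s_crop.png

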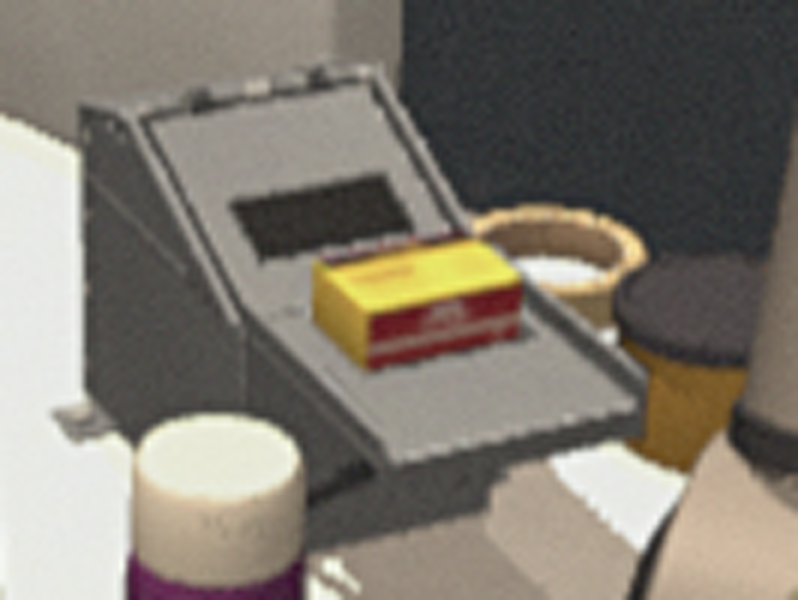

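View pics/t_crop.png

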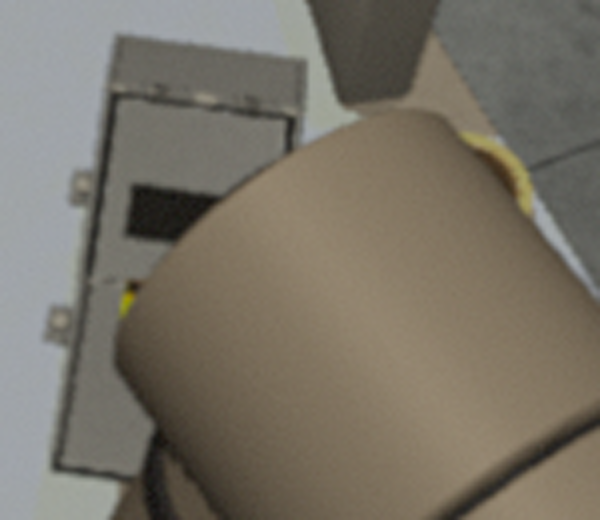

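```bash
python3 - <<'E'
from h import *
from scipy.optimize import least_squares
T=lambda x,y:(270+(x+.5)/4-.5,130+(y+.5)/4-.5)
S=lambda x,y:(230+(x+.5)/6-.5,165+(y+.5)/6-.5)
P=[("top",T(117,37),(170,64,152)),("top",T(305,62),(170,-64,152)),("top",T(112,93),(115,62,170)),("top",T(297,118),(115,-62,170)),("top",T(55,468),(-130,62,130)),
("scene",S(82,105),(150,64,158)),("scene",S(385,68),(115,-64,170)),("scene",S(390,467),(-130,64,130)),("scene",S(647,378),(-130,-64,132)),("scene",S(245,320),(0,62,128))]
W=[at(n,p,q[2])[:2] for n,p,q in P]
for p,w in zip(P,W):print(p[0],p[2],w.round(1))
def f(v):
    c,s=np.cos(v[2]),np.sin(v[2])
    return np.concatenate([(np.array([c*q[0]-s*q[1]+v[0],s*q[0]+c*q[1]+v[1]])-w) for (n,p,q),w in zip(P,W)])
best=min((least_squares(f,[500,-200,a],loss="soft_l1",f_scale=3) for a in np.arange(-3,3,1)),key=lambda r:r.cost)
print(best.x,f(best.x).reshape(-1,2).round(1))
v=best.x;c,s=np.cos(v[2]),np.sin(v[2])
B=lambda w:(np.array([[c,s],[-s,c]])@(w[:2]-v[:2])).round(1)
for k in((315,265),(368,312),(522,287),(475,238)):print("ctop",B(at("scene",S(*k),150)))
for k in((370,370),(520,335)):print("cbot",B(at("scene",S(*k),120)))
for n,p in(("purple",(424,2)),("orange",(533,50)),("tubcentre",at("scene",S(700,300),73))):print(n,p[:2],B(np.array(p)))
E
```

```text
top (170, 64, 152) [ 706.8 -305.7]
top (170, -64, 152) [ 640.8 -414.1]
top (115, 62, 170) [ 655.3 -278.4]
top (115, -62, 170) [ 592.6 -381.1]
top (-130, 62, 130) [ 443.3 -149.7]
scene (150, 64, 158) [ 698.5 -295. ]
scene (115, -64, 170) [ 592.4 -389.6]
scene (-130, 64, 130) [ 437.5 -135.3]
scene (-130, -64, 132) [ 385.7 -253.8]
scene (0, 62, 128) [ 551.7 -208.2]
[ 526.60095589 -269.67083129   -0.54856559] [[ -1.7   2. ]
 [ -2.5   1.2]
 [  1.8   1.7]
 [ -0.2  -1.4]
 [  4.7   0.7]
 [-10.6   1.7]
 [ -1.    5.3]
 [ 11.6 -11.9]
 [ -3.4  -2.7]
 [  7.2  -8.6]]
ctop [-14.9  35.3]
ctop [-61.7  34.4]
ctop [-67.5 -35.2]
ctop [-19.4 -39.7]
cbot [-58.   30.3]
cbot [-56.3 -42.8]
purple (424, 2) [-229.2  178.3]
orange (533, 50) [-161.2  276.1]
tubcentre [ 442.83581248 -435.38990219] [  14.9 -185.1]
```

Emit:
arm_command(gripper=[91.8, 91.8, 91.8, 91.8, 91.8], dp=[[0.8, 0, 0], [0.8, 0, 0], [0.8, 0, 0], [0.8, 0, 0], [0.8, 0, 0]], twist=[-1, -1, -1, -1, -1])

```text
time: 0.72
tool_pos: [245.2, -454.9, 226.3]
tcp_rot: [-3.141, -0.0, 0.742]
contact_force: [-0.0, -0.3, 0.4]
grip_width: 91.8
finger_force: 0.0
```

Emit:
arm_command(gripper=[91.8, 91.8, 91.8, 91.8, 91.8], dp=[[0.8, 0, 0], [0.8, 0, 0], [0.8, 0, 0], [0.8, 0, 0], [0.8, 0, 0]], twist=[-1, -1, -1, -0.24, 0])

```text
time: 1.35
tool_pos: [306.9, -376.6, 226.5]
tcp_rot: [-3.141, -0.0, 1.021]
contact_force: [-0.0, 0.7, -0.4]
grip_width: 91.6
finger_force: 0.0
```

```bash
cat >> h.py <<'E'
BOX=[526.6,-269.7,-0.549]
def B(w,b=BOX):
    c,s=np.cos(b[2]),np.sin(b[2]); return np.array([[c,s],[-s,c]])@(np.array(w)[:2]-b[:2])
E
python3 - <<'E'
from h import *
o=get_obs();print(o["time"],o["tool_pos"],o["tcp_rot"],B(o["tool_pos"]))
E
```

```text
1.35 [ 306.92443947 -376.62025393  226.54772709] [-3.14129104e+00 -1.48296759e-04  1.02052634e+00] [-131.59885902 -205.84225246]
```

Emit:
arm_command(gripper=[91.8, 91.8, 91.8, 91.8, 91.8], dp=[[0.9, 0.45, 0], [0.9, 0.45, 0], [0.9, 0.45, 0], [0.9, 0.45, 0], [0.9, 0.45, 0]], twist=[0, 0, 0, 0, 0])

```text
time: 1.98
tool_pos: [413.9, -309.9, 226.7]
tcp_rot: [-3.142, 0.0, 1.021]
contact_force: [0.7, -0.1, -0.7]
grip_width: 92.0
finger_force: 0.0
```

Emit:
arm_command(gripper=[91.8, 91.8, 91.8, 91.8, 91.8], dp=[[0.9, 0.45, 0], [0.9, 0.45, 0], [0.9, 0.45, 0], [0.9, 0.45, 0], [0.2, 0.2, 0]], twist=[0, 0, 0, 0, 0])

```text
time: 2.6
tool_pos: [506.2, -254.7, 226.5]
tcp_rot: [-3.141, -0.0, 1.023]
contact_force: [-0.2, -0.8, 0.5]
grip_width: 91.6
finger_force: 0.0
```

```bash
python3 - <<'E'
from h import *
o=get_obs();print(o["time"],o["tool_pos"],o["tcp_rot"],B(o["tool_pos"]))
np.save("o1.npy",o,allow_pickle=True)
cv2.imwrite("pics/w1.png",cv2.cvtColor(capture("wrist"),cv2.COLOR_RGB2BGR))
E
```

```text
2.6 [ 506.2043932  -254.74945693  226.53221495] [-3.14129411e+00 -3.49416979e-05  1.02278058e+00] [-25.20011508   2.11038255]
```

View pics/w1.png

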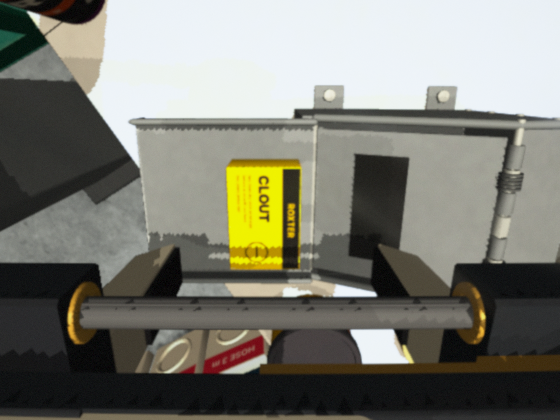

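```bash
python3 - <<'E'
from h import *
im=cv2.imread("pics/w1.png")
cv2.imwrite("pics/w1c.png",cv2.resize(im[100:300,125:385],None,fx=3,fy=3,interpolation=cv2.INTER_CUBIC))
E
```

```text
(no output)
```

View pics/w1c.png

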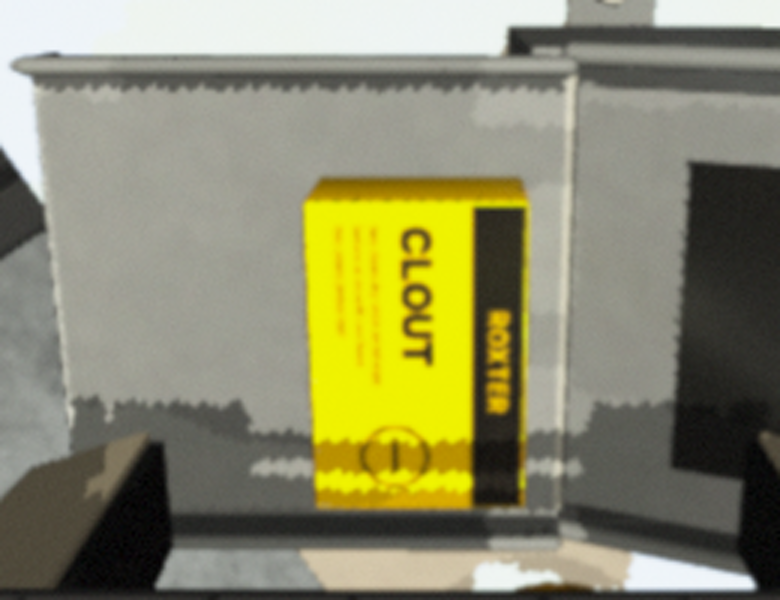

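```bash
python3 - <<'E'
from h import *
o=np.load("o1.npy",allow_pickle=True).item()
P=lambda x,y:(125+(x+.5)/3-.5,100+(y+.5)/3-.5)
for n,k,z in(("lipL",(573,82),120),("lipR",(561,510),120),("rearL",(37,88),120),("rearR",(70,420),120),("c rl",(305,200),150),("c fl",(527,205),150),("c fr",(522,508),150),("c rr",(317,508),150),("pad edgeL",(690,162),127),):
    w=at("wrist",P(*k),z,o);print(n,w.round(1),B(w).round(1))
E
```

```text
lipL [ 560.2 -222.1  120. ] [ 3.8 58.2]
lipR [ 501.7 -318.8  120. ] [  4.4 -54.9]
rearL [ 450.  -156.3  120. ] [-124.6   56.7]
rearR [ 404.5 -229.2  120. ] [-125.3  -29.2]
c rl [ 496.5 -209.7  150. ] [-57.   35.5]
c fl [ 537.3 -235.8  150. ] [-8.6 34.5]
c fr [ 499.4 -298.6  150. ] [ -8.2 -38.8]
c rr [ 457.6 -273.2  150. ] [-57.  -38.9]
pad edgeL [ 574.4 -251.8  127. ] [31.5 40.2]
```

Emit:
arm_command(gripper=[91.8, 91.8, 91.8, 91.8, 91.8], dp=[[-0.15, 0, 1], [0, 0, 1], [0, 0, 1], [0, 0, 0.6], [0, 0, 0.4]], twist=[0, 0, 0, 0, 0])

```text
time: 3.28
tool_pos: [503.4, -259.8, 126.5]
tcp_rot: [3.141, 0.0, 1.021]
contact_force: [1.3, -0.6, 4.5]
grip_width: 91.9
finger_force: 1.6
```

Emit:
arm_command(gripper=[91.8, 91.8, 91.8, 91.8, 91.8], dp=[[0, 0.2, 0], [0, 0.2, 0], [0, 0.2, 0], [0, 0.2, 0], [0, 0, 0]], twist=[0, 0, 0, 0, 0])

```text
time: 3.9
tool_pos: [520.6, -269.5, 127.1]
tcp_rot: [-3.141, 0.0, 1.022]
contact_force: [-3.1, 2.3, 2.4]
grip_width: 91.9
finger_force: 2.1
```

```bash
python3 - <<'E'
from h import *
o=get_obs();print(o["time"],o["tool_pos"],o["contact_force"],B(o["tool_pos"])-[4.2,1.4])
w=cv2.cvtColor(capture("wrist"),cv2.COLOR_RGB2BGR)
s=cv2.resize(cv2.cvtColor(capture("scene"),cv2.COLOR_RGB2BGR)[155:260,225:365],(560,420),interpolation=cv2.INTER_CUBIC)
cv2.imwrite("pics/p2.png",cv2.resize(np.hstack([w,s]),(800,300),interpolation=cv2.INTER_AREA))
E
```

```text
3.9 [ 520.55621117 -269.54812445  127.06087277] [-3.06721514  2.26522129  2.35840661] [-9.43488852 -4.42430023]
```

View pics/p2.png

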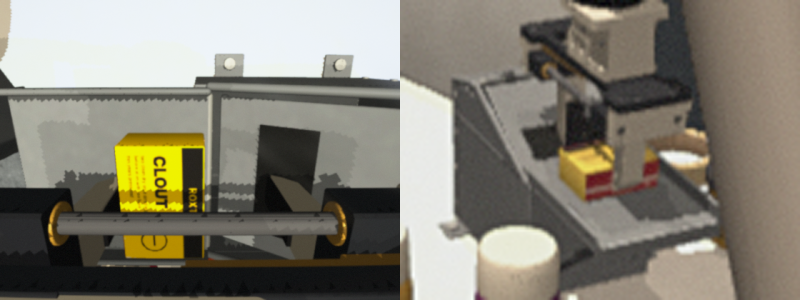

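Emit:
arm_command(gripper=[91.8, 91.8, 91.8, 91.8, 91.8], dp=[[0, 0.1, 0.1], [0, 0.1, 0], [0, 0, 0], [0, 0, 0], [0, 0.1, 0]], twist=[0, 0, 0, 0, 0])

```text
time: 4.62
tool_pos: [526.1, -273.0, 124.1]
tcp_rot: [-3.139, -0.0, 1.022]
contact_force: [-5.2, 4.0, 1.2]
grip_width: 92.3
finger_force: 3.1
```

Emit:
arm_command(gripper=[91.8, 91.8, 91.8, 91.8, 91.8], dp=[[0, 0.2, 0], [0, 0.2, 0], [0, 0.2, 0], [0, 0.2, 0], [0, 0.2, 0]], twist=[0, 0, 0, 0, 0])

```text
time: 5.25
tool_pos: [546.1, -285.1, 123.6]
tcp_rot: [-3.135, -0.0, 1.022]
contact_force: [-11.7, 6.4, 3.5]
grip_width: 92.1
finger_force: 5.7
```

```bash
python3 - <<'E'
from h import *
o=get_obs();print(o["time"],o["tool_pos"],o["contact_force"],B(o["tool_pos"])-[4.2,1.4])
w=cv2.cvtColor(capture("wrist"),cv2.COLOR_RGB2BGR)
s=cv2.resize(cv2.cvtColor(capture("scene"),cv2.COLOR_RGB2BGR)[155:260,225:365],(560,420),interpolation=cv2.INTER_CUBIC)
cv2.imwrite("pics/p3.png",cv2.resize(np.hstack([w,s]),(800,300),interpolation=cv2.INTER_AREA))
E
```

```text
5.25 [ 546.08616729 -285.09842495  123.61306518] [-11.70572627   6.41803907   3.54440124] [20.45804083 -4.36702361]
```

View pics/p3.png

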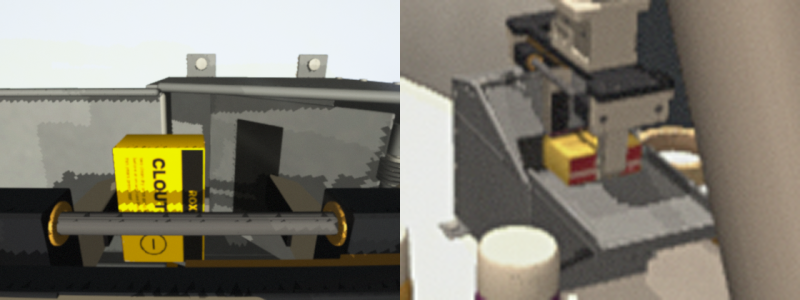

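Emit:
arm_command(gripper=[91.8, 91.8, 91.8, 91.8, 91.8], dp=[[0, 0.15, 0], [0, 0.15, 0], [0, 0.15, 0], [0, 0.15, 0], [0, 0, 0]], twist=[0, 0, 0, 0, 0])

```text
time: 5.98
tool_pos: [558.1, -292.3, 122.2]
tcp_rot: [-3.131, -0.0, 1.022]
contact_force: [-10.8, 7.2, -0.4]
grip_width: 91.8
finger_force: 5.6
```

```bash
python3 - <<'E'
from h import *
o=get_obs();print(o["time"],o["tool_pos"],o["contact_force"],B(o["tool_pos"])-[4.2,1.4])
w=cv2.cvtColor(capture("wrist"),cv2.COLOR_RGB2BGR)
s=cv2.resize(cv2.cvtColor(capture("scene"),cv2.COLOR_RGB2BGR)[155:260,225:365],(560,420),interpolation=cv2.INTER_CUBIC)
cv2.imwrite("pics/p4.png",cv2.resize(np.hstack([w,s]),(800,300),interpolation=cv2.INTER_AREA))
E
```

```text
5.975 [ 558.07067472 -292.33710115  122.16683002] [-10.83574915   7.18329652  -0.39543124] [34.4587769  -4.28802429]
```

View pics/p4.png

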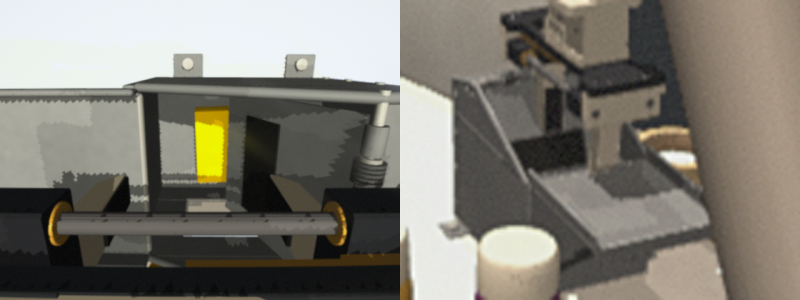

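Emit:
arm_command(gripper=[91.8, 91.8, 91.8, 91.8, 91.8], dp=[[0, 0, 0], [0, 0, 0], [0, -0.3, -0.1], [0, -0.6, -0.1], [0, -0.6, -0.1]], twist=[0, 0, 0, 0, 0])

```text
time: 6.7
tool_pos: [530.8, -276.0, 133.7]
tcp_rot: [3.135, 0.0, 1.022]
contact_force: [0.1, 0.5, 5.9]
grip_width: 91.9
finger_force: 2.3
```

Emit:
arm_command(gripper=[91.8, 91.8, 91.8, 91.8, 91.8], dp=[[0, -0.6, 0], [0, -0.6, 0], [0, -0.4, -0.2], [0, -0.2, -0.4], [0, 0, -0.6]], twist=[0, 0, 0, 0, 0])

```text
time: 7.32
tool_pos: [490.8, -251.5, 162.7]
tcp_rot: [3.141, 0.0, 1.022]
contact_force: [0.3, 0.6, 0.8]
grip_width: 91.7
finger_force: 0.0
```

Emit:
arm_command(gripper=[91.8, 91.8, 91.8, 91.8, 91.8], dp=[[0, 0, -0.8], [0, 0, -0.8], [0, 0, -0.8], [0, 0, -0.8], [0, 0, 0]], twist=[0, 0, 0, 0, 0])

```text
time: 7.95
tool_pos: [491.8, -252.2, 244.0]
tcp_rot: [3.137, 0.0, 1.022]
contact_force: [0.2, 0.5, -0.3]
grip_width: 91.8
finger_force: 0.0
```

```bash
python3 - <<'E'
from h import *
o=get_obs();print(o["time"],o["tool_pos"],o["contact_force"],B(o["tool_pos"])-[4.2,1.4])
w=cv2.cvtColor(capture("wrist"),cv2.COLOR_RGB2BGR)
s=cv2.resize(cv2.cvtColor(capture("scene"),cv2.COLOR_RGB2BGR)[155:260,225:365],(560,420),interpolation=cv2.INTER_CUBIC)
cv2.imwrite("pics/p5.png",cv2.resize(np.hstack([w,s]),(800,300),interpolation=cv2.INTER_AREA))
E
```

```text
7.95 [ 491.82551767 -252.21872261  244.0428402 ] [ 0.17942583  0.53800575 -0.30129418] [-42.98659293  -4.63417519]
```

View pics/p5.png

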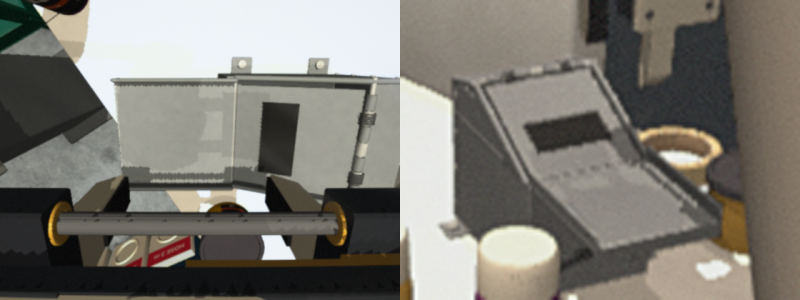

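The flap is shut, the ledge is empty, the carton is inside, and the gripper is clear of everything.

```bash
python3 -c "
from plant import *
print(close_job())"
```

```text
the job is handed in; nothing more can be done
None
```

The carton dropped into the returns box while the front finger held the flap open, the flap sprang shut, no bystander was touched as far as the pictures show, and I handed the job in at about 8 s; no verdict came back.

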